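Take the worn drum off the spindle sander (left-hand spindle nut)

ROBOT

A 6-joint arm with a two-finger parallel gripper is mounted at the origin on the work surface. World frame = base frame: x ahead of the robot, y to its left, z up, the work surface at z = 0. Lengths are in m, angles in rad, forces in N, time in s.
With the tool pointing down it reaches from about 0.375 to 0.9 m from the base axis. Payload 3.1 kg.
Tool frame: the origin (TCP) lies where the fingers leave the gripper's body, on its centre line; the fingertips stand manip.tip_reach ahead of it and the grasp point (between the pads) lies 54 mm ahead of it (manip.tip_reach is the distance from the TCP to the fingertips, in m); z points along the fingers, y is the direction in which the jaws open and shut (so a half turn about z gives the same grasp; the last joint's range is limited). The gripper opens to 85 mm and grips with 20 to 120 N. Pads are 22 mm wide; open, the fingers measure 114 mm over their backs; the gripper's body (76 mm by 85 mm) begins 54 mm behind the grasp point. The pads swing forward as they close: fully open they stand 13 mm farther back than shut.
Start: joints at [-1.492, 0.527, 1.433, -0, 1.181, -0.178], TCP at [0.159, -0.604, 0.304] pointing down, gripper open.
Joint ranges: [-3.08, 3.08], [-0.75, 2.2], [0.22, 2.44], [-1.43, 4.57], [0, 2.65], [-2.85, 2.85]. Speed limits (rad/s): [2.79, 2.79, 3.14, 3.14, 3.14, 3.14].

INTERFACE

Orientations are given as a unit quaternion [x, y, z, w].
In Python, from station import manip, cams, order gives the robot as it stands. The module is installed in compiled form; this text tells all that it offers.
- The arm moves only by the tool drive_tool, never from a script. Its arguments are lists of equal length, an entry for each row: "linear": the shift along the tool's x, y, z in mm, a list of three; "rot": the turn, a rotation vector about the tool's x, y, z in degrees, a list of three; "hand": the finger opening in mm, from 0 to 85.4. A call has 1 to 20 rows; each row shifts and turns the pose as measured when the row begins, along the tool's axes as they then stand; what a row does not reach is not made up. A row lasts 1/12 s, in which the tool goes at most 41.7 mm and 7.16 degrees, less where a joint would pass 70% of its speed; a pose out of reach is approached as far as the arm can. A call with a gripper value outside its range is refused whole. The fingers move at their own pace and stop on an object; "force" is the grip in N (left out, the last holds). Time passes only in rows, so rows that do not move let the fingers close. It gives the time, the measured TCP pose, the force and the opening at its end, in the units of the state.
- manip.sense(): the state, without advancing time (a new reading comes with each control period).
- cams.snapshot(name): name is "side" or "top" or "wrist"; returns the picture (384x512x3 uint8, red, green, blue); there is no depth.
- cams.camera_model(name): a dict with "vfov" (degrees; the focal length in pixels is half the picture's height over the tangent of half this angle, whatever the lens; pixels are square), "cx", "cy" (the principal point, pixels), "k1" (the pictures are not rectified: a ray, as slopes to the right and down, at radius r is drawn at 1 + k1 r^2 times it, then the intrinsics apply), "rvec" (rotation vector, rad) and "tvec" (3), from world to camera coordinates, as OpenCV has them. Camera axes: x right, y down, z forward; pixel columns grow to the right and rows downward; lengths in m; the calibration is good to about 2 mm. A picture is of the moment at which its call begins: read the wrist's pose just before it. camera_model takes no time and is no camera call; for the wrist camera it gives the pose at the moment of the call.
- order.sign_off(): hands the job in, once; it reports no verdict.
Trained networks look in the newest picture that a camera, given by its name, has taken for a name from the list of things; names that differ only in an ending like _2 or _b are one class to them, and where a whole thing is asked for, a point or a joint stands for the part that bears it (a point fixed in the world has none). Each returns a list of dicts, best first, with "score" (0 to 1); they miss things now and then, are a little off and sometimes report something else, mostly with a low value. They report only what shows in the picture. A call takes as long as a camera call.
- cams.regions_of(label, camera): "pixels" (384x512 bool, what is visible of it) and "rect" ([left, top, right, bottom] in pixels, round what is visible of it).
- cams.spot_point(label, camera): "at" ([column, row] in pixels: a listed point, or the origin of a listed thing).
The state is a dict: "t": time; "q": joint angles; "qd": joint speeds; "tau": joint torques, N m; "tcp_pos": TCP position; "tool_rot": TCP orientation; "force": force on the tool from outside, world axes, zero at the start; "ft_torque": the same for the moment, N m; "finger_gap": opening from 0.0 (shut) to 1.0 (fully open).
Only numpy, scipy, OpenCV 4.12 (cv2) and the standard library are available. Lean on these libraries where they do the work, as an engineer would, in place of code of your own. Each camera call takes 0.05 s, during which the arm holds its last target. There are 200 camera calls.

TASK

Change-over on the spindle sander: the hexagonal hand nut on top of the spindle has a left-hand thread, so undo it the opposite way from an ordinary nut, let your hand rise with it without straining or prying the thread, and set it down in the steel parts tray. Then draw the worn sanding drum straight up off the spindle and set it down upright over the free post of the drum rack, seated on the board. Do not drop the parts, and leave the other things on the bench as they are.

Things in the scene. Friction and masses are not known exactly. Their poses are not given: they have to be found in the camera images.
- nut_center (a point): Hexagonal aluminium hand nut on the top end of the sander's vertical spindle: 36 mm across flats (42 over corners), 44 mm tall, 110 g, dark disc on top. This point is its centre, half-way up; z along its axis, up; x square to one of the flats (flats face 0, 60, 120 ... degrees from x). Its underside bears on the drum's top face, so fingertips cannot go lower than that beside it.
- nut_mouth (a point): Centre of the nut's underside. LEFT-HAND thread, coarse, two-start, some 1 mm of play: seen from above, CLOCKWISE undoes it and it climbs several mm as it turns; free to lift off after about half a turn (2.6 to 3.6 rad). It starts tight, pressed from below with about 12 N, which fades in the first quarter turn. Anticlockwise only tightens it, hard.
- spindle_top (a point): Centre of the top end of the fixed steel spindle (18 mm diameter, thread included), inside the nut at first, 133 mm above the sander's table, 23 mm above the drum. It is locked and does not give: above 30 N between nut and spindle, sideways or along it, the thread is strained. Turning off-centre, not rising with the nut, or pulling before it is free will do that.
- sander: Spindle sander let into the bench: cast-iron table plate 280 x 320 mm, 15 mm thick, lying on the bench, origin under its centre on the spindle's axis, 320 mm side along its y. Fixed. A switch box 45 x 75 mm, 45 mm high, stands on its corner at +x, +y.
- drum_center (a point): Sanding drum, 50 mm diameter, 100 mm tall, 220 g, brown abrasive sleeve, 21 mm bore through. Stands upright round the spindle on a sprung steel seat under the nut; with the nut off it is loose and has risen 4 mm, the spindle showing 19 mm above it, and drawn straight up 130 mm it is clear (jammed above 40 N). This point is its centre, half-way up; z along the drum, up.
- tray_in (a point): Centre of the inner floor of the open steel parts tray (160 x 130 mm outside, 30 mm high, walls and floor 5 mm); its x axis runs along the 160 mm side. It stands on the bench on one side of the sander, left or right.
- post_top (a point): Top of the free wooden post (12 mm diameter, 45 mm tall) at the end of the drum rack nearest the robot; the rack is a plywood board 85 x 270 mm, 20 mm thick, lying on the bench on the side of the sander away from the tray. Its x axis runs along the board away from the free post towards two more posts, 85 and 170 mm off, that hold smaller stored drums.
- drum_a_center (a point): Stored drum on the rack's middle post (38 mm diameter, 80 mm tall); centre, half-way up. To be left alone.
- drum_b_center (a point): Stored drum on the rack's far post (32 mm diameter, 90 mm tall); centre, half-way up. To be left alone.
- spanner_mid (a point): Spanner, 150 mm long, lying flat on the sander's table beside the drum; point near the middle of its handle. To be left alone.
- sanding_block: Cork sanding block, 110 x 65 x 32 mm, lying on the bench near the robot; origin under its centre. To be left alone.
- blank: Curved wooden chair-arm blank, about 250 mm long and 30 mm thick, lying on the bench; origin on its underside. To be left alone.
- plane: Wooden smoothing plane, 200 mm long, 130 mm high with its iron, standing on the bench; origin under its centre. To be left alone.
- glue: White glue bottle, 64 mm diameter, 170 mm tall, standing on the bench; origin under its centre. To be left alone.
- rasp_grip (a point): Slim rasp with a wooden handle, 260 mm long, lying on the bench near the robot; a point on its handle. To be left alone.
- mallet_grip (a point): Wooden mallet, 280 mm long, lying on the bench; a point on its handle. To be left alone.

How it is judged:
On the way, in this order (a step that is already met when the one before it is completed fails the run):
1. the nut has been unscrewed and is clear of the spindle's end (z of nut_center in the frame of spindle_top above 0.023 m), for 0.1 s.
2. the nut lies in the parts tray, let go, while the drum is still on the spindle (x of nut_center in the frame of tray_in between -0.075 and 0.075 m and y of nut_center in the frame of tray_in between -0.06 and 0.06 m and z of nut_center in the frame of tray_in below 0.03 m and contact force between nut and the fingers below 0.2 N and horizontal distance between drum_center and spindle_top below 0.01 m), for 0.2 s.
At the end, for the whole second after the job is handed in: The nut lies at rest inside the parts tray, on its floor; the drum stands upright (within 0.1 rad) over the free post, centred within 10 mm and seated on the rack's board (within 5 mm), at rest and let go (x of nut_center in the frame of tray_in between -0.075 and 0.075 m and y of nut_center in the frame of tray_in between -0.06 and 0.06 m and z of nut_center in the frame of tray_in below 0.03 m and linear speed of each of nut, drum below 0.02 m/s and horizontal distance between drum_center and post_top below 0.01 m and angle between drum_center's own z axis and vertical below 0.1 rad and z of drum_center in the frame of post_top between 0 and 0.01 m); the robot touches nothing.
It fails at once if the thread is strained: more than 30 N between the nut and the spindle (contact force between nut and sander above 30 N).
It fails at once if the drum is jammed on the spindle: more than 40 N between the drum and the sander (contact force between drum and sander above 40 N).
It fails at once if the nut or the drum is dropped (falls freely by more than about 5 cm) ((linear speed of nut above 1 m/s and contact force between nut and the fingers below 0.2 N) or (linear speed of drum above 1 m/s and contact force between drum and the fingers below 0.2 N)).
It fails at once if the drum is tipped over (more than 0.6 rad) (angle between drum_center's own z axis and vertical above 0.6 rad).
It fails at once if a bystander is moved by more than 3 cm (distance of any of drum_a_center, drum_b_center, spanner_mid, sanding_block, blank, plane, glue, rasp_grip, mallet_grip from where it was at the start of the episode above 0.03 m).
It also fails if it takes over 70 s, if anything falls off the work surface, if the arm or the gripper's body presses on something with over 40 N, if the wrist force passes 120 N, or if a joint passes its speed limit or range.

## Working session

There is one attempt and no reset: what is moved stays moved. The work goes in short steps, Python scripts to look and compute and a tool call to move; the robot and the scene stay as the last step left them, time stands still between calls to the robot, and variables do not carry over. Pictures are saved under pics/ and viewed, about 8 in all and at most 12, crops included, and the job is handed in when it is done.

Besides the shell and the picture viewer there is one more tool, called as name(argument=value, ...) on one line, values as JSON. drive_tool: Moves the arm, as the interface text tells. Its arguments: {"type":"object","properties":{"linear":{"type":"array","items":{"type":"array","items":{"type":"number"}}},"rot":{"type":"array","items":{"type":"array","items":{"type":"number"}}},"hand":{"type":"array","items":{"type":"number"}},"force":{"type":"number"}},"required":["linear","rot","hand"]}

```bash
mkdir -p pics; cat > h.py <<'E'
import numpy as np, cv2
from scipy.spatial.transform import Rotation as R
from station import manip, cams, order
def model(n):
    m=cams.camera_model(n); f=192/np.tan(np.radians(m['vfov'])/2)
    K=np.array([[f,0,m['cx']],[0,f,m['cy']],[0,0,1]]); d=np.array([m['k1'],0,0,0.])
    return K,d,np.array(m['rvec'],float),np.array(m['tvec'],float)
def proj(M,P): return cv2.projectPoints(np.atleast_2d(np.array(P,float)),M[2],M[3],M[0],M[1])[0].reshape(-1,2)
def ray(M,uv):
    a=cv2.undistortPoints(np.array([[uv]],float),M[0],M[1])[0,0]
    Rm=cv2.Rodrigues(M[2])[0]; d=Rm.T@np.r_[a,1]; return -Rm.T@M[3], d/np.linalg.norm(d)
def onz(M,uv,z):
    o,d=ray(M,uv); return o+d*(z-o[2])/d[2]
def tri(rs):
    A=0;b=0
    for o,d in rs:
        P=np.eye(3)-np.outer(d,d);A=A+P;b=b+P@o
    return np.linalg.solve(A,b)
def save(n,name): 
    im=cams.snapshot(n); cv2.imwrite(f'pics/{name}.png',im[:,:,::-1]); return im
E
python3 - <<'E'
from h import *
print(manip.sense(), manip.tip_reach)
M={}
ims=[]
for c in('side','top'):
    ims.append(save(c,c+'0')); M[c]=model(c); print(c,ray(M[c],(256,192)))
cv2.imwrite('pics/both.png',cv2.resize(np.vstack(ims),None,fx=.78,fy=.78)[:,:,::-1])
for l in['nut_center','spindle_top','drum_center','tray_in','post_top','drum_a_center','drum_b_center','sander','glue','plane']:
    rs=[]
    for c in M:
        r=cams.spot_point(l,c)
        if r: rs.append(ray(M[c],r[0]['at'])); print(l,c,[(np.round(x['at'],1),round(x['score'],2)) for x in r[:2]])
    if len(rs)==2: print('  ',np.round(tri(rs),4))
E
```

```text
{'t': 0.0, 'q': array([-1.49248798e+00,  5.28483579e-01,  1.43389960e+00, -8.58144101e-06,
        1.18138590e+00, -1.78505857e-01]), 'qd': array([ 0.00050588,  0.00018483, -0.00094946,  0.00050068,  0.00068204,
       -0.00059842]), 'tau': array([-1.60949689e-04, -4.42352414e+01, -1.78027582e+01, -2.64479659e-04,
        8.30699166e-03,  1.05970241e-06]), 'tcp_pos': array([ 0.15872933, -0.60393304,  0.3029236 ]), 'tool_rot': array([ 9.91766333e-01,  1.28056067e-01,  5.05325688e-05, -1.08704614e-03]), 'force': array([0.63730491, 0.15336235, 0.12131027]), 'ft_torque': array([ 0.00631941, -0.02077503, -0.01364552]), 'finger_gap': 0.9991126431959727} 0.0726
side (array([0.25534531, 0.87122428, 1.06346484]), array([ 0.18417594, -0.6596363 , -0.72866945]))
top (array([0.34512152, 0.04215534, 1.86686293]), array([ 6.52302705e-02,  5.35804823e-04, -9.97870094e-01]))
nut_center side [(array([229.8, 177.7]), 0.46)]
nut_center top [(array([265.2, 158.9]), 0.66)]
   [0.583  0.0097 0.1546]
spindle_top side [(array([227.5, 179.1]), 0.91)]
spindle_top top [(array([265.7, 157.3]), 0.8)]
   [0.5913 
[... 374 characters left out ...]
[(array([382.6, 217.4]), 0.29), (array([203. , 234.8]), 0.27)]
   [ 0.6123 -0.7836 -1.7424]
drum_a_center side [(array([211.6, 288.4]), 0.79)]
drum_b_center side [(array([178.2, 279.9]), 0.78), (array([230.2, 209.5]), 0.45)]
drum_b_center top [(array([182.4, 153.4]), 0.38)]
   [0.6221 0.3444 0.0618]
sander side [(array([230.4, 206.6]), 0.73), (array([200.2, 378.5]), 0.58)]
sander top [(array([265.7, 160.3]), 0.86), (array([348.4, 182.7]), 0.75)]
   [0.5945 0.0041 0.0063]
glue side [(array([274.2, 120.1]), 0.73)]
glue top [(array([386.4, 170.2]), 0.52)]
   [ 0.5578 -0.4882  0.0258]
plane side [(array([314.8, 128. ]), 0.8)]
plane top [(array([386.4, 217.5]), 0.84)]
   [ 0.3748 -0.4878  0.0195]
```

View pics/both.png

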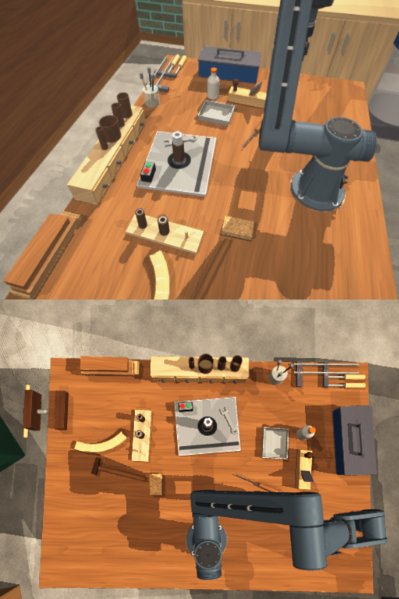

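The pictures show the spindle at top-view pixel (266,160), the tray to its right at (350,182) and the rack to its left, with the free post near (180,200). I'll move the arm over the spindle and look again with the wrist camera.

drive_tool(linear=[[30,-25,-4],[30,-25,-4],[30,-25,-4],[30,-25,-4],[30,-25,-4],[30,-25,-4],[30,-25,-4],[30,-25,-4],[30,-25,-4],[30,-25,-4],[30,-25,-4],[30,-25,-4],[30,-25,-4],[30,-25,-4],[30,-25,-4],[30,-25,-4],[30,-25,-4],[30,-25,-4],[20,-20,0],[0,0,0]], rot=[[0,0,0],[0,0,0],[0,0,0],[0,0,0],[0,0,0],[0,0,0],[0,0,0],[0,0,0],[0,0,0],[0,0,0],[0,0,0],[0,0,0],[0,0,0],[0,0,0],[0,0,0],[0,0,0],[0,0,0],[0,0,0],[0,0,0],[0,0,0]], hand=[85,85,85,85,85,85,85,85,85,85,85,85,85,85,85,85,85,85,85,85], force=40)

```text
t: 2.77
tcp_pos: [0.6013, 0.0151, 0.3778]
tool_rot: [0.992, 0.123, 0.005, 0.006]
force: [0.2, 0.3, -0.2]
finger_gap: 0.996
```

drive_tool(linear=[[0,0,0],[0,0,0],[0,0,0],[0,0,0],[0,0,0],[0,0,0],[0,0,0],[0,0,0],[0,0,0],[0,0,0],[0,0,0],[0,0,0],[0,0,0],[0,0,0],[0,0,0],[0,0,0],[0,0,0],[0,0,0],[0,0,0],[0,0,0]], rot=[[0,0,-7],[0,0,-7],[0,0,-7],[0,0,-7],[0,0,-7],[0,0,-7],[0,0,-7],[0,0,-7],[0,0,-7],[0,0,-7],[0,0,-7],[0,0,-7],[0,0,-7],[0,0,-7],[0,0,-7],[0,0,-7],[0,0,-7],[0,0,-7],[0,0,-7],[0,0,-7]], hand=[85,85,85,85,85,85,85,85,85,85,85,85,85,85,85,85,85,85,85,85])

```text
t: 4.43
tcp_pos: [0.5933, 0.0057, 0.3759]
tool_rot: [0.196, 0.981, -0.008, 0.002]
force: [0.0, -0.0, -0.2]
finger_gap: 0.992
```

```bash
cat >> h.py <<'E'
def st():
    s=manip.sense(); T=R.from_quat(s['tool_rot']).as_matrix()
    print('t %.2f'%s['t'],'tcp',np.round(s['tcp_pos'],4),'yaw %.1f'%np.degrees(np.arctan2(T[1,0],T[0,0])),'zt',np.round(T[:,2],4),'F',np.round(s['force'],1),'Tq',np.round(s['ft_torque'],2),'gap %.3f'%s['finger_gap'],'q6 %.2f'%s['q'][5])
    return s,T
def totool(T,d): return np.round(1000*T.T@np.asarray(d),1)
E
python3 - <<'E'
from h import *
s,T=st()
ims=[save('wrist','w1')]; M=model('wrist'); Mt=model('top');Ms=model('side')
o,d=ray(M,(256,192)); print('cam in tool',T.T@(o-s['tcp_pos']),T.T@d)
for l in['nut_center','nut_mouth','spindle_top','drum_center']:
    for x in cams.spot_point(l,'wrist')[:1]: print(l,x['at'],round(x['score'],2),onz(M,x['at'],{'nut_center':.147,'nut_mouth':.125,'spindle_top':.148,'drum_center':.075}[l]))
r=cams.regions_of('nut_center','wrist'); print([(x['rect'],x['score'],x['pixels'].sum()) for x in r[:2]])
print('tray',onz(Mt,(349.8,181.6),.005),onz(Ms,(278.3,143.4),.005))
print('post side',onz(Ms,(237.2,294.9),.065), 'top',onz(Mt,(181,201),.065))
im=save('top','t1'); save('side','s1')
for l in['post_top','tray_in','drum_a_center','drum_b_center']:
  for c in('top','side'):
    for x in cams.spot_point(l,c)[:2]: print(l,c,np.round(x['at'],1),round(x['score'],2))
E
```

```text
t 4.43 tcp [0.5933 0.0057 0.3759] yaw 157.4 zt [ 5.000e-04 -1.640e-02 -9.999e-01] F [ 0.  -0.  -0.2] Tq [ 0.01  0.01 -0.01] gap 0.992 q6 -1.34
cam in tool [ 7.54481933e-02 -1.91911168e-05 -6.89041436e-02] [-0.3103971  -0.00563228  0.9505903 ]
nut_center [260.5, 168.4] 0.56 [0.59196516 0.00539649 0.147     ]
nut_mouth [256.7, 160.9] 0.83 [0.58802667 0.00251302 0.125     ]
drum_center [261.5, 152.2] 0.9 [0.59039867 0.00672355 0.075     ]
[([238.8, 143.5, 278.9, 194.7], 0.61, np.int64(1640))]
tray [ 0.51606382 -0.34318733  0.005     ] [ 0.50635703 -0.36952206  0.005     ]
post side [0.45665304 0.35038141 0.065     ] top [0.42221577 0.34129555 0.065     ]
post_top top [179.1 195.6] 0.76
post_top top [345.5 239.6] 0.52
post_top side [227.8 194.3] 0.58
post_top side [236.5 296.2] 0.56
tray_in top [353.7 180.7] 0.95
tray_in side [281.4 143.7] 0.55
drum_a_center top [182.3 173.3] 0.6
drum_a_center side [213.1 290.2] 0.79
drum_b_center top [180.8 155.2] 0.46
drum_b_center side [180.5 280. ] 0.81
drum_b_center side [280.4 143.9] 0.69
```

View pics/w1.png

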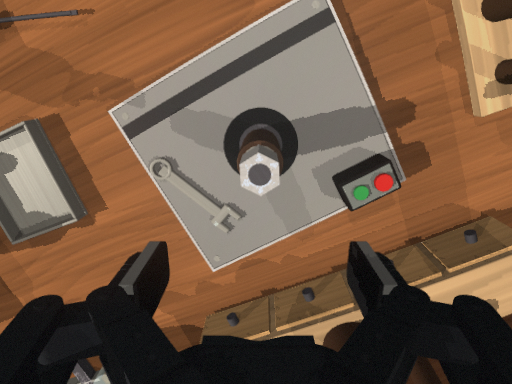

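The wrist picture shows the nut at about (260,172) with a dark disc on top, the tray on the left and the switch box at (370,180). Next I'll find the hexagon's orientation.

```bash
python3 - <<'E'
from h import *
s,T=st()
im=cv2.imread('pics/w1.png'); M=model('wrist')
g=cv2.cvtColor(im,cv2.COLOR_BGR2GRAY); 
# dark disc on nut top
sub=((g<90)*255).astype('uint8')[150:200,235:290]
n,l,stt,c=cv2.connectedComponentsWithStats(sub)
for i in range(1,n):
    if stt[i,4]>50: print(stt[i],c[i]+[235,150], onz(M,c[i]+[235,150],.169))
gm=cv2.GaussianBlur(g,(3,3),0).astype(float); gx=cv2.Sobel(gm,cv2.CV_64F,1,0);gy=cv2.Sobel(gm,cv2.CV_64F,0,1); mag=np.hypot(gx,gy)
def hexp(c,a,z,r=.0208): t=np.radians(a+30+60*np.arange(6)); return np.c_[c[0]+r*np.cos(t),c[1]+r*np.sin(t),np.full(6,z)]
def samp(p): return cv2.remap(mag.astype('float32'),p[:,0].astype('float32'),p[:,1].astype('float32'),1).mean()
best=[]
for cx in np.arange(.584,.602,.001):
  for cy in np.arange(-.002,.014,.001):
    for a in range(0,60,3):
      h=hexp((cx,cy),a,.169); pts=np.vstack([h[i]+(h[(i+1)%6]-h[i])*k for i in range(6) for k in np.linspace(0,1,12)[:-1]])
      best.append((samp(proj(M,pts)),cx,cy,a))
best.sort(reverse=True); print(np.round(best[:8],4))
b=best[0]; S=8
cr=cv2.resize(im[135:210,220:310],None,fx=S,fy=S,interpolation=cv2.INTER_CUBIC)
p=((proj(M,hexp(b[1:3],b[3],.169))-[220,135]+.5)*S).astype(int)
cv2.polylines(cr,[p],True,(0,0,255),1); 
p=((proj(M,hexp(b[1:3],b[3],.125))-[220,135]+.5)*S).astype(int); cv2.polylines(cr,[p],True,(0,255,0),1)
cv2.imwrite('pics/hex.png',cr)
E
```

```text
t 5.23 tcp [0.5938 0.0066 0.3759] yaw 157.1 zt [ 0.0012 -0.016  -0.9999] F [ 1.  0. -1.] Tq [-0.07 -0.   -0.01] gap 0.997 q6 -1.34
[  0   0  12  24 139] [238.07913669 158.53956835] [ 0.57145371 -0.00643338  0.169     ]
[ 24   0  31  26 375] [279.096 158.024] [0.58528901 0.02789633 0.169     ]
[ 14  15  22  20 270] [259.42592593 174.2       ] [0.59239058 0.0056866  0.169     ]
[[2.240424e+02 5.920000e-01 6.000000e-03 1.200000e+01]
 [2.225087e+02 5.920000e-01 6.000000e-03 9.000000e+00]
 [2.216830e+02 5.920000e-01 5.000000e-03 9.000000e+00]
 [2.189538e+02 5.920000e-01 5.000000e-03 6.000000e+00]
 [2.184900e+02 5.920000e-01 5.000000e-03 1.200000e+01]
 [2.153406e+02 5.920000e-01 6.000000e-03 1.500000e+01]
 [2.126127e+02 5.920000e-01 6.000000e-03 6.000000e+00]
 [2.106772e+02 5.930000e-01 6.000000e-03 1.200000e+01]]
```

View pics/hex.png

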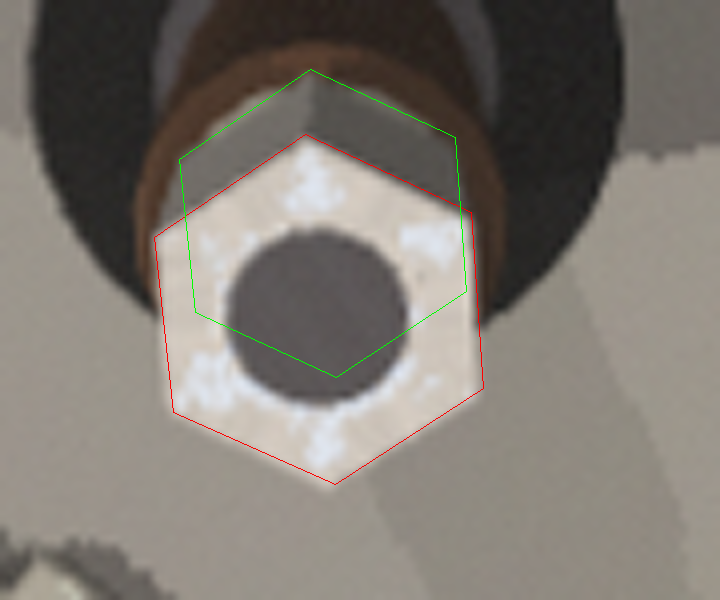

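```bash
cat >> h.py <<'E'
def goal(pos,yaw):
    s,T=st(); y=np.radians(yaw); G=np.array([[np.cos(y),np.sin(y),0],[np.sin(y),-np.cos(y),0],[0,0,-1]])
    print('lin mm',totool(T,np.array(pos)-s['tcp_pos']),'rot deg',np.round(np.degrees(R.from_matrix(T.T@G).as_rotvec()),2))
E
python3 -c "
from h import *
goal((.592,.0057,.26),160)"
```

```text
t 5.23 tcp [0.5938 0.0066 0.3759] yaw 157.1 zt [ 0.0012 -0.016  -0.9999] F [ 1.  0. -1.] Tq [-0.07 -0.   -0.01] gap 0.997 q6 -1.34
lin mm [2.200e+00 1.000e-01 1.159e+02] rot deg [-0.83  0.4  -2.9 ]
```

drive_tool(linear=[[2,0,23],[0,0,23],[0,0,23],[0,0,23],[0,0,23],[0,0,0],[0,0,0]], rot=[[-0.8,0.4,-2.9],[0,0,0],[0,0,0],[0,0,0],[0,0,0],[0,0,0],[0,0,0]], hand=[70,70,70,70,70,70,70])

```text
t: 5.82
tcp_pos: [0.5949, 0.0067, 0.2601]
tool_rot: [0.173, 0.985, 0.0, 0.005]
force: [0.6, 1.0, 1.4]
finger_gap: 0.818
```

```bash
python3 - <<'E'
from h import *
save('wrist','w2'); M=model('wrist')
im=cv2.imread('pics/w2.png');g=cv2.cvtColor(im,cv2.COLOR_BGR2GRAY)
p=proj(M,[.592,.0057,.169])[0]; print('pred',p)
a,b=int(p[0])-45,int(p[1])-45
sub=((g<90)*255).astype('uint8')[b:b+90,a:a+90]
n,l,stt,c=cv2.connectedComponentsWithStats(sub)
for i in range(1,n):
    if stt[i,4]>150: print(stt[i],c[i]+[a,b], onz(M,c[i]+[a,b],.169))
def hexp(c,a,z,r=.0208): t=np.radians(a+30+60*np.arange(6)); return np.c_[c[0]+r*np.cos(t),c[1]+r*np.sin(t),np.full(6,z)]
gm=cv2.GaussianBlur(g,(3,3),0).astype(float); mag=np.hypot(cv2.Sobel(gm,cv2.CV_64F,1,0),cv2.Sobel(gm,cv2.CV_64F,0,1)).astype('float32')
best=[]
for cx in np.arange(.586,.598,.001):
  for cy in np.arange(0,.012,.001):
    for a_ in range(0,60,2):
      h=hexp((cx,cy),a_,.169); pts=np.vstack([h[i]+(h[(i+1)%6]-h[i])*k for i in range(6) for k in np.linspace(0,1,15)[:-1]])
      q=proj(M,pts).astype('float32'); best.append((cv2.remap(mag,q[:,0],q[:,1],1).mean(),cx,cy,a_))
best.sort(reverse=True);print(np.round(best[:6],4))
goal((.592,.0057,.205),160)
E
```

```text
pred [253.76143265 226.45373001]
[  1   0  23  25 227] [219.85462555 188.04405286] [ 0.56456246 -0.00371205  0.169     ]
[ 44   0  46  31 818] [275.17237164 190.63814181] [0.57606233 0.02381836 0.169     ]
[ 27  28  36  34 980] [252.24489796 225.32040816] [0.59105909 0.0051401  0.169     ]
[[1.410882e+02 5.910000e-01 5.000000e-03 1.000000e+01]
 [1.393318e+02 5.910000e-01 5.000000e-03 1.200000e+01]
 [1.361485e+02 5.910000e-01 5.000000e-03 8.000000e+00]
 [1.304564e+02 5.910000e-01 5.000000e-03 1.400000e+01]
 [1.262779e+02 5.910000e-01 5.000000e-03 6.000000e+00]
 [1.218830e+02 5.920000e-01 5.000000e-03 8.000000e+00]]
t 5.87 tcp [0.5946 0.0068 0.2601] yaw 160.1 zt [ 0.0081 -0.0014 -1.    ] F [-0.   0.4 -0.4] Tq [-0.05 -0.02  0.04] gap 0.820 q6 -1.40
lin mm [ 2.5 -2.  55. ] rot deg [0.09 0.46 0.14]
```

View pics/w2.png

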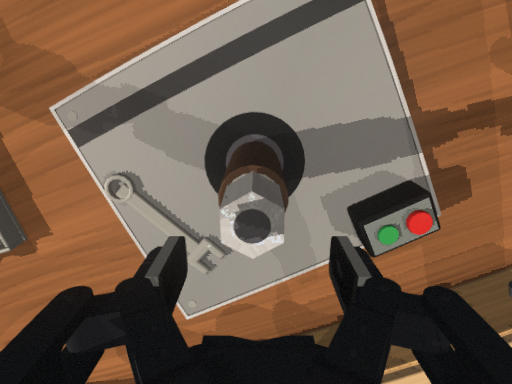

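The disc is at (252,225) and the fitted nut centre is (0.5911, 0.0052) with flats at 10°, the same as before. I'll descend and check before closing.

drive_tool(linear=[[3.3,-2.7,20],[0,0,20],[0,0,15],[0,0,0],[0,0,0]], rot=[[0,0.4,0.2],[0,0,0],[0,0,0],[0,0,0],[0,0,0]], hand=[60,60,60,60,60])

```text
t: 6.28
tcp_pos: [0.5967, 0.0045, 0.2127]
tool_rot: [0.174, 0.985, 0.001, 0.01]
force: [-0.7, -0.3, 0.7]
finger_gap: 0.704
```

```bash
python3 -c "
from h import *
goal((.591,.0053,.205),160)"
```

```text
t 6.28 tcp [0.5967 0.0045 0.2127] yaw 159.9 zt [ 0.0191 -0.0022 -0.9998] F [-0.7 -0.3  0.7] Tq [-0.04 -0.02  0.03] gap 0.704 q6 -1.40
lin mm [ 5.8 -1.2  7.6] rot deg [ 0.26  1.07 -0.05]
```

drive_tool(linear=[[5.8,-1.2,7.5],[0,0,0],[0,0,0]], rot=[[0.3,1.1,0],[0,0,0],[0,0,0]], hand=[60,60,60])

```text
t: 6.53
tcp_pos: [0.5928, 0.0051, 0.209]
tool_rot: [0.174, 0.985, -0.0, 0.003]
force: [-0.2, -0.5, -0.0]
finger_gap: 0.702
```

```bash
python3 -c "
from h import *
goal((.591,.0053,.205),160)"
```

```text
t 6.53 tcp [0.5928 0.0051 0.209 ] yaw 160.0 zt [ 0.0051 -0.0017 -1.    ] F [-0.2 -0.5 -0. ] Tq [ 0.05 -0.1   0.01] gap 0.702 q6 -1.40
lin mm [ 1.8 -0.5  4. ] rot deg [ 0.01  0.31 -0.04]
```

drive_tool(linear=[[2.5,-0.7,5.5],[0,0,0],[0,0,0]], rot=[[0,0.5,0],[0,0,0],[0,0,0]], hand=[60,50,46])

```text
t: 6.78
tcp_pos: [0.5909, 0.0053, 0.205]
tool_rot: [0.174, 0.985, 0.0, -0.0]
force: [-0.6, 0.2, -0.1]
finger_gap: 0.537
```

```bash
python3 -c "
from h import *
goal((.591,.0053,.205),160)"
```

```text
t 6.78 tcp [0.5909 0.0053 0.205 ] yaw 160.0 zt [-3.e-04  9.e-04 -1.e+00] F [-0.6  0.2 -0.1] Tq [ 0.01 -0.01 -0.07] gap 0.537 q6 -1.40
lin mm [-0.1  0.   0. ] rot deg [ 0.04 -0.03 -0.03]
```

drive_tool(linear=[[0,0,0],[0,0,0],[0,0,0],[0,0,0],[0,0,0],[0,0,0]], rot=[[0,0,0],[0,0,0],[0,0,0],[0,0,0],[0,0,0],[0,0,0]], hand=[42,40,38,36,34,33], force=40)

```text
t: 7.28
tcp_pos: [0.5909, 0.005, 0.2054]
tool_rot: [0.174, 0.985, 0.0, -0.0]
force: [-0.7, 0.2, 0.5]
finger_gap: 0.419
```

```bash
python3 -c "
from h import *
goal((.591,.0053,.205),160)"
```

```text
t 7.28 tcp [0.5909 0.005  0.2054] yaw 160.0 zt [-3.e-04  2.e-04 -1.e+00] F [-0.7  0.2  0.5] Tq [-0.02  0.07  0.05] gap 0.419 q6 -1.40
lin mm [-0.   0.3  0.4] rot deg [ 0.   -0.02  0.01]
```

drive_tool(linear=[[0,0,-0.1],[0,0,-0.1],[0,0,-0.1],[0,0,-0.1]], rot=[[0,0,3],[0,0,3],[0,0,3],[0,0,3]], hand=[33,33,33,33])

```text
t: 7.62
tcp_pos: [0.5912, 0.0053, 0.206]
tool_rot: [0.279, 0.96, 0.0, 0.0]
force: [-0.7, 0.4, 1.0]
finger_gap: 0.42
```

```bash
python3 -c "
from h import *
goal((.591,.0053,.206),150)"
```

```text
t 7.62 tcp [0.5912 0.0053 0.206 ] yaw 147.6 zt [ 4.e-04  4.e-04 -1.e+00] F [-0.7  0.4  1. ] Tq [0.03 0.03 0.15] gap 0.420 q6 -1.19
lin mm [ 0.1 -0.1  0. ] rot deg [ 0.03  0.01 -2.4 ]
```

drive_tool(linear=[[0,0,-0.1],[0,0,-0.1],[0,0,-0.1],[0,0,-0.1],[0,0,-0.1],[0,0,-0.1]], rot=[[0,0,4],[0,0,4],[0,0,4],[0,0,4],[0,0,4],[0,0,4]], hand=[33,33,33,33,33,33])

```text
t: 8.12
tcp_pos: [0.5919, 0.0053, 0.2072]
tool_rot: [0.481, 0.877, 0.0, 0.001]
force: [-0.2, -0.2, 1.0]
finger_gap: 0.416
```

```bash
python3 -c "
from h import *
goal((.591,.0053,.206),123)"
```

```text
t 8.12 tcp [0.5919 0.0053 0.2072] yaw 122.5 zt [ 2.2e-03 -2.0e-04 -1.0e+00] F [-0.2 -0.2  1. ] Tq [-0.06  0.11  0.04] gap 0.416 q6 -0.75
lin mm [ 0.5 -0.7  1.2] rot deg [ 0.1   0.08 -0.51]
```

drive_tool(linear=[[0.2,-0.3,-0.2],[0.2,-0.2,-0.2],[0,0,-0.2],[0,0,-0.2],[0,0,-0.2],[0,0,-0.2]], rot=[[0.1,0.1,4],[0,0,4],[0,0,4],[0,0,4],[0,0,4],[0,0,4]], hand=[33,33,33,33,33,33])

```text
t: 8.62
tcp_pos: [0.5917, 0.0051, 0.2083]
tool_rot: [0.661, 0.751, 0.0, 0.0]
force: [-0.6, 0.7, 0.2]
finger_gap: 0.418
```

```bash
python3 -c "
from h import *
goal((.591,.0053,.206),98)"
```

```text
t 8.62 tcp [0.5917 0.0051 0.2083] yaw 97.3 zt [ 1.2e-03  1.0e-04 -1.0e+00] F [-0.6  0.7  0.2] Tq [-0.02  0.03 -0.01] gap 0.418 q6 -0.31
lin mm [ 0.3 -0.7  2.3] rot deg [ 0.07  0.   -0.73]
```

drive_tool(linear=[[0.1,-0.3,-0.2],[0.1,-0.3,-0.2],[0,0,-0.2],[0,0,-0.2],[0,0,-0.2],[0,0,-0.2],[0,0,-0.2],[0,0,-0.2]], rot=[[0.1,0,5],[0,0,5],[0,0,5],[0,0,5],[0,0,5],[0,0,5],[0,0,5],[0,0,5]], hand=[33,33,33,33,33,33,33,33])

```text
t: 9.28
tcp_pos: [0.5924, 0.0057, 0.2091]
tool_rot: [0.886, 0.463, 0.002, 0.0]
force: [-0.1, -0.2, -0.4]
finger_gap: 0.416
```

```bash
python3 -c "
from h import *
goal((.591,.0053,.206),57)"
```

```text
t 9.28 tcp [0.5924 0.0057 0.2091] yaw 55.1 zt [ 0.0031  0.0014 -1.    ] F [-0.1 -0.2 -0.4] Tq [-0.13 -0.09 -0.02] gap 0.416 q6 0.43
lin mm [-1.1 -1.   3.1] rot deg [ 0.1  -0.17 -1.87]
```

drive_tool(linear=[[-0.5,-0.5,-0.2],[-0.5,-0.4,-0.2],[0,0,-0.2],[0,0,-0.2],[0,0,-0.2],[0,0,-0.2],[0,0,-0.2],[0,0,-0.2]], rot=[[0.1,-0.2,5],[0,0,5],[0,0,5],[0,0,5],[0,0,5],[0,0,5],[0,0,5],[0,0,5]], hand=[33,33,33,33,33,33,33,33])

```text
t: 9.95
tcp_pos: [0.5932, 0.0049, 0.2111]
tool_rot: [0.994, 0.113, 0.002, 0.001]
force: [-0.5, -1.0, 0.9]
finger_gap: 0.415
```

```bash
python3 -c "
from h import *
goal((.591,.0053,.206),15)"
```

```text
t 9.95 tcp [0.5932 0.0049 0.2111] yaw 13.0 zt [ 0.0049 -0.0011 -1.    ] F [-0.5 -1.   0.9] Tq [-0.1   0.06  0.01] gap 0.415 q6 1.16
lin mm [-2.1 -0.9  5.1] rot deg [ 0.13 -0.26 -2.  ]
```

drive_tool(linear=[[-0.7,-0.4,-0.2],[-0.7,-0.3,-0.2],[-0.7,-0.2,-0.2],[-0.2,0,-0.2],[-0.2,0,-0.2],[-0.2,0,-0.2]], rot=[[0.1,-0.3,5],[0,-0.1,5],[0,-0.1,5],[0,-0.1,5],[0,0,5],[0,0,5]], hand=[33,33,33,33,33,33])

```text
t: 10.45
tcp_pos: [0.5931, 0.0044, 0.2127]
tool_rot: [0.987, -0.162, 0.001, 0.001]
force: [0.4, -1.2, 0.7]
finger_gap: 0.413
```

```bash
python3 -c "
from h import *
goal((.591,.0053,.206),-18)"
```

```text
t 10.45 tcp [0.5931 0.0044 0.2127] yaw -18.6 zt [ 0.0013 -0.0025 -1.    ] F [ 0.4 -1.2  0.7] Tq [-0.12 -0.01  0.03] gap 0.413 q6 1.72
lin mm [-2.3 -0.2  6.7] rot deg [ 0.11 -0.12 -0.61]
```

drive_tool(linear=[[-0.7,-0.1,-0.2],[-0.5,0,-0.2],[-0.3,0,-0.2],[-0.2,0,-0.2],[-0.2,0,-0.2],[-0.2,0,-0.2],[-0.2,0,-0.2]], rot=[[0.1,-0.1,5],[0,0,5],[0,0,5],[0,0,5],[0,0,5],[0,0,5],[0,0,5]], hand=[33,33,33,33,33,33,33])

```text
t: 11.03
tcp_pos: [0.5925, 0.0037, 0.2145]
tool_rot: [0.885, -0.465, 0.002, 0.001]
force: [0.1, -1.4, 0.6]
finger_gap: 0.414
```

```bash
python3 -c "
from h import *
goal((.5915,.005,.206),-52)"
```

```text
t 11.03 tcp [0.5925 0.0037 0.2145] yaw -55.4 zt [ 0.0037 -0.0036 -1.    ] F [ 0.1 -1.4  0.6] Tq [-0.12  0.08 -0.01] gap 0.414 q6 2.36
lin mm [-1.7  0.1  8.5] rot deg [-0.05 -0.29 -3.43]
```

drive_tool(linear=[[-1,0,-0.5],[-0.5,0,-0.7],[0,0,-1],[0,0,-1],[0,0,-1]], rot=[[0,-0.3,0],[0,0,0],[0,0,0],[0,0,0],[0,0,0]], hand=[33,33,33,33,33])

```text
t: 11.45
tcp_pos: [0.5921, 0.0042, 0.2179]
tool_rot: [0.886, -0.463, 0.001, -0.0]
force: [1.3, -0.5, -1.5]
finger_gap: 0.417
```

```bash
python3 -c "
from h import *
goal((.5915,.005,.206),-55)"
```

```text
t 11.45 tcp [0.5921 0.0042 0.2179] yaw -55.2 zt [ 1.5e-03  1.0e-04 -1.0e+00] F [ 1.3 -0.5 -1.5] Tq [-0.08 -0.14  0.02] gap 0.417 q6 2.35
lin mm [-1.1  0.1 11.9] rot deg [-0.07 -0.04 -0.2 ]
```

drive_tool(linear=[[-0.5,0,-2],[-0.3,0,-2],[0,0,-3],[0,0,-3],[0,0,-3]], rot=[[0,0,0],[0,0,0],[0,0,0],[0,0,0],[0,0,0]], hand=[33,33,33,33,33])

```text
t: 11.87
tcp_pos: [0.5905, 0.0057, 0.2314]
tool_rot: [0.887, -0.463, -0.001, -0.0]
force: [0.6, -0.2, -0.7]
finger_gap: 0.415
```

```bash
python3 -c "
from h import *
goal((.5915,.005,.206),-55)"
```

```text
t 11.87 tcp [0.5905 0.0057 0.2314] yaw -55.1 zt [-0.0019  0.0018 -1.    ] F [ 0.6 -0.2 -0.7] Tq [ 0.05  0.03 -0.01] gap 0.415 q6 2.35
lin mm [ 1.2 -0.4 25.4] rot deg [ 0.03  0.15 -0.11]
```

drive_tool(linear=[[0,0,-5],[0,0,-10],[0,0,-20],[0,0,-25],[0,0,-25],[0,0,-10]], rot=[[0,0,0],[0,0,0],[0,0,0],[0,0,0],[0,0,0],[0,0,0]], hand=[33,33,33,33,33,33])

```text
t: 12.37
tcp_pos: [0.5887, 0.0067, 0.3313]
tool_rot: [0.887, -0.462, -0.005, 0.0]
force: [0.6, -0.1, -0.3]
finger_gap: 0.415
```

```bash
python3 - <<'E'
from h import *
Mt=model('top');Ms=model('side')
print(onz(Mt,(353.7,180.7),.005),onz(Ms,(281.4,143.7),.005),tri([ray(Mt,(353.7,180.7)),ray(Ms,(281.4,143.7))]))
ims=[save('top','t2'),save('side','s2')]
for c,M in(('top',Mt),('side',Ms)):
  for x in cams.regions_of('tray_in',c)[:1]:
    m=x['pixels'].astype('uint8'); p=cv2.findNonZero(m); r=cv2.minAreaRect(p); print(c,x['rect'],x['score'],m.sum(),r)
    for q in cv2.boxPoints(r): print('  ',onz(M,q,.03)[:2])
    h=cv2.convexHull(p).reshape(-1,2); print(' hull centroid',onz(M,cv2.moments(h)and (cv2.moments(h)['m10']/cv2.moments(h)['m00'],cv2.moments(h)['m01']/cv2.moments(h)['m00']),.015))
s,T=st(); goal((.51,-.345,.30),-55)
E
```

```text
[ 0.52004436 -0.35921063  0.005     ] [ 0.49385826 -0.37088908  0.005     ] [ 0.50548097 -0.35882201  0.01456992]
top [336.7, 160.7, 368.6, 205.0] 0.79 1257 ((352.53533935546875, 184.04115295410156), (33.7464599609375, 38.80842971801758), 4.39870548248291)
   [ 0.42924219 -0.27506204]
   [ 0.58759077 -0.28663037]
   [ 0.57900908 -0.42335407]
   [ 0.42100505 -0.41097811]
 hull centroid [ 0.50492869 -0.35191395  0.015     ]
side [255.8, 128.1, 305.0, 162.7] 0.71 1133 ((277.0961608886719, 144.51922607421875), (43.537776947021484, 28.04460334777832), 11.309932708740234)
   [ 0.57997884 -0.25419434]
   [ 0.6035576  -0.42434262]
   [ 0.42307158 -0.41448034]
   [ 0.41237674 -0.24863857]
 hull centroid [ 0.50720868 -0.35023267  0.015     ]
t 12.57 tcp [0.5872 0.0068 0.3273] yaw -55.1 zt [-0.0147  0.0054 -0.9999] F [-0.9  0.4 -1. ] Tq [0.03 0.02 0.08] gap 0.415 q6 2.35
t 12.57 tcp [0.5872 0.0068 0.3273] yaw -55.1 zt [-0.0147  0.0054 -0.9999] F [-0.9  0.4 -1. ] Tq [0.03 0.02 0.08] gap 0.415 q6 2.35
lin mm [244.6 264.5  26.5] rot deg [ 0.51  0.73 -0.08]
```

drive_tool(linear=[[15,16,0],[20,22,2],[20,22,2],[20,22,2],[20,22,2],[20,22,2],[20,22,2],[20,22,2],[20,22,2],[20,22,2],[20,22,2],[20,22,2],[15,16,0],[0,0,0]], rot=[[0.5,0.7,0],[0,0,0],[0,0,0],[0,0,0],[0,0,0],[0,0,0],[0,0,0],[0,0,0],[0,0,0],[0,0,0],[0,0,0],[0,0,0],[0,0,0],[0,0,0]], hand=[33,33,33,33,33,33,33,33,33,33,33,33,33,33])

```text
t: 13.73
tcp_pos: [0.4925, -0.3635, 0.2782]
tool_rot: [0.888, -0.46, -0.023, -0.003]
force: [0.1, -0.7, -1.3]
finger_gap: 0.413
```

```bash
python3 - <<'E'
from h import *
save('wrist','w3');M=model('wrist')
for x in cams.spot_point('tray_in','wrist')[:1]: print(x['at'],x['score'],onz(M,x['at'],.005))
goal((.504,-.351,.15),-55)
E
```

```text
[235.3, 152.4] 0.78 [ 0.50760154 -0.34720054  0.005     ]
t 13.83 tcp [ 0.4928 -0.3596  0.2781] yaw -54.6 zt [-0.039   0.0305 -0.9988] F [-0.6  0.7 -0.9] Tq [ 0.01  0.   -0.03] gap 0.416 q6 1.72
lin mm [  5.6 -15.9 127.7] rot deg [0.82 2.72 0.37]
```

View pics/w3.png

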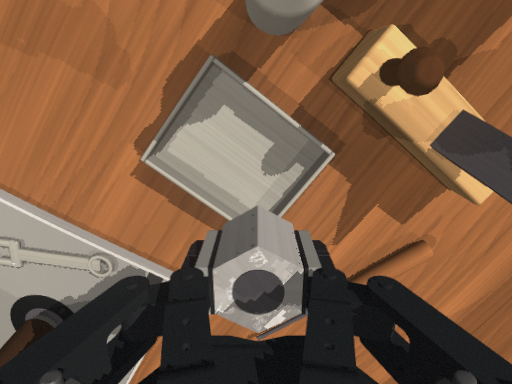

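The nut is held squarely, and the tray is at (235,152), matching the earlier estimate. I'll level the tool and lower.

drive_tool(linear=[[6,-15,5],[0,0,20],[0,0,25],[0,0,25],[0,0,25],[0,0,20],[0,0,0],[0,0,0]], rot=[[0.8,2.7,0.4],[0,0,0],[0,0,0],[0,0,0],[0,0,0],[0,0,0],[0,0,0],[0,0,0]], hand=[33,33,33,33,33,33,33,33])

```text
t: 14.5
tcp_pos: [0.5103, -0.3414, 0.1509]
tool_rot: [0.889, -0.458, -0.004, -0.004]
force: [0.3, -0.4, -0.4]
finger_gap: 0.419
```

```bash
python3 -c "
from h import *
goal((.505,-.350,.095),-55)"
```

```text
t 14.50 tcp [ 0.5103 -0.3414  0.1509] yaw -54.5 zt [-0.0038  0.0099 -0.9999] F [ 0.3 -0.4 -0.4] Tq [ 0.01 -0.02 -0.04] gap 0.419 q6 1.75
lin mm [ 4.5  9.4 55.9] rot deg [-0.15  0.59  0.49]
```

drive_tool(linear=[[5,9,12],[0,0,15],[0,0,15],[0,0,10],[0,0,0],[0,0,0]], rot=[[-0.2,0.8,0.5],[0,0,0],[0,0,0],[0,0,0],[0,0,0],[0,0,0]], hand=[33,33,33,33,33,33])

```text
t: 15.0
tcp_pos: [0.5101, -0.3483, 0.1042]
tool_rot: [0.888, -0.459, 0.006, 0.002]
force: [0.2, -0.9, -0.5]
finger_gap: 0.417
```

```bash
python3 -c "
from h import *
goal((.505,-.350,.0855),-55)"
```

```text
t 15.00 tcp [ 0.5101 -0.3483  0.1042] yaw -54.7 zt [ 0.0081 -0.0088 -0.9999] F [ 0.2 -0.9 -0.5] Tq [ 0.02 -0.05  0.  ] gap 0.417 q6 1.75
lin mm [-1.7  5.2 18.7] rot deg [-0.09 -0.68  0.31]
```

drive_tool(linear=[[-1,3,5],[0,0,4],[0,0,4],[0,0,3],[0,0,0]], rot=[[-0.1,-0.9,0],[0,-0.1,0],[0,-0.1,0],[0,0,0],[0,0,0]], hand=[33,33,33,33,33])

```text
t: 15.42
tcp_pos: [0.5087, -0.3503, 0.0909]
tool_rot: [0.888, -0.459, -0.001, -0.001]
force: [-0.8, 0.7, -1.6]
finger_gap: 0.417
```

```bash
python3 -c "
from h import *
goal((.505,-.350,.0855),-55)"
```

```text
t 15.42 tcp [ 0.5087 -0.3503  0.0909] yaw -54.6 zt [-8.0e-04  2.8e-03 -1.0e+00] F [-0.8  0.7 -1.6] Tq [ 0.03  0.02 -0.03] gap 0.417 q6 1.74
lin mm [-2.3  2.8  5.4] rot deg [-0.05  0.16  0.35]
```

drive_tool(linear=[[0,0,2],[0,0,2],[0,0,1],[0,0,1],[0,0,1],[0,0,0]], rot=[[0,0.1,0],[0,0,0],[0,0,0],[0,0,0],[0,0,0],[0,0,0]], hand=[33,33,33,33,33,33])

```text
t: 15.92
tcp_pos: [0.5089, -0.3506, 0.0852]
tool_rot: [0.888, -0.459, 0.0, -0.0]
force: [0.9, -0.6, -1.3]
finger_gap: 0.412
```

```bash
python3 -c "
from h import *
goal((.505,-.350,.0855),-55)"
```

```text
t 15.92 tcp [ 0.5089 -0.3506  0.0852] yaw -54.7 zt [ 8.e-04  6.e-04 -1.e+00] F [ 0.9 -0.6 -1.3] Tq [-0.04 -0.04  0.06] gap 0.412 q6 1.74
lin mm [-2.8  2.8 -0.3] rot deg [-0.05  0.    0.35]
```

drive_tool(linear=[[0,0,1],[0,0,1],[0,0,1],[0,0,0]], rot=[[0,0,0],[0,0,0],[0,0,0],[0,0,0]], hand=[33,33,33,33])

```text
t: 16.25
tcp_pos: [0.5091, -0.3508, 0.085]
tool_rot: [0.888, -0.459, 0.001, -0.0]
force: [0.0, -0.1, -0.9]
finger_gap: 0.421
```

drive_tool(linear=[[0,0,2],[0,0,2]], rot=[[0,0,0],[0,0,0]], hand=[33,33])

```text
t: 16.42
tcp_pos: [0.5094, -0.3509, 0.0847]
tool_rot: [0.889, -0.459, 0.001, 0.0]
force: [-4.0, 3.2, 17.6]
finger_gap: 0.419
```

Contact with the tray floor is confirmed at 17.6 N. I'll release gently and rise.

drive_tool(linear=[[0,0,-0.3],[0,0,0],[0,0,0],[0,0,0],[0,0,0],[0,0,0],[0,0,-10],[0,0,-20],[0,0,-25],[0,0,-30],[0,0,-35],[0,0,-35],[0,0,-35],[0,0,-30],[0,0,-20],[0,0,0]], rot=[[0,0,0],[0,0,0],[0,0,0],[0,0,0],[0,0,0],[0,0,0],[0,0,0],[0,0,0],[0,0,0],[0,0,0],[0,0,0],[0,0,0],[0,0,0],[0,0,0],[0,0,0],[0,0,0]], hand=[36,40,46,52,56,56,56,56,56,60,70,80,85,85,85,85])

```text
t: 17.75
tcp_pos: [0.5082, -0.3501, 0.3372]
tool_rot: [0.889, -0.459, -0.002, -0.001]
force: [0.2, -0.2, 0.6]
finger_gap: 0.994
```

```bash
python3 - <<'E'
from h import *
save('wrist','w4');M=model('wrist')
for x in cams.spot_point('nut_center','wrist')[:2]: print(x['at'],x['score'],onz(M,x['at'],.027))
for x in cams.spot_point('tray_in','wrist')[:1]: print(x['at'],x['score'],onz(M,x['at'],.005))
goal((.591,.0055,.33),-20)
E
```

```text
[257.1, 151.4] 0.55 [ 0.50933683 -0.35137928  0.027     ]
[261.3, 149.1] 0.72 [ 0.50418285 -0.35351297  0.005     ]
t 17.90 tcp [ 0.5063 -0.3484  0.3309] yaw -54.6 zt [-0.0105  0.0111 -0.9999] F [-0.6  0.8  0. ] Tq [ 0.04 -0.04  0.05] gap 0.996 q6 1.74
lin mm [-239.6 -273.9    3.9] rot deg [ -0.15   0.88 -34.63]
```

View pics/w4.png

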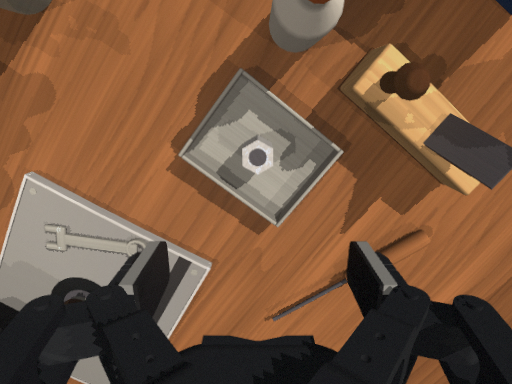

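The nut is upright on the tray floor at (258,156). Now back over the spindle for the drum.

drive_tool(linear=[[-20,-23,0],[-20,-23,0],[-20,-23,0],[-20,-23,0],[-20,-23,0],[-20,-23,0],[-20,-23,0],[-20,-23,0],[-20,-23,0],[-20,-23,0],[-20,-22,0],[-12,-14,0],[0,0,0],[0,0,0],[0,0,0],[0,0,0],[0,0,0],[0,0,0],[0,0,0],[0,0,0]], rot=[[0,0.9,0],[0,0,0],[0,0,0],[0,0,0],[0,0,0],[0,0,0],[0,0,0],[0,0,0],[0,0,0],[0,0,0],[0,0,0],[0,0,0],[0,0,-7],[0,0,-7],[0,0,-7],[0,0,-7],[0,0,-7],[0,0,-7],[0,0,-7],[0,0,-5]], hand=[85,85,85,85,85,85,85,85,85,85,85,85,85,85,85,85,85,85,85,85])

```text
t: 19.57
tcp_pos: [0.5685, 0.0182, 0.2768]
tool_rot: [0.999, 0.002, -0.052, -0.016]
force: [-0.0, 1.1, -0.2]
finger_gap: 0.995
```

```bash
python3 - <<'E'
from h import *
save('wrist','w5');M=model('wrist')
for l,z in(('spindle_top',.148),('drum_center',.079)):
  for x in cams.spot_point(l,'wrist')[:1]: print(l,x['at'],x['score'],onz(M,x['at'],z))
goal((.5912,.0055,.24),0)
save('top','t5');save('side','s5');Mt=model('top');Ms=model('side')
for c,m in(('top',Mt),('side',Ms)):
  for l,z in(('post_top',.065),('drum_a_center',.06),('drum_b_center',.065)):
    for x in cams.spot_point(l,c)[:2]: print(c,l,np.round(x['at'],1),round(x['score'],2),np.round(onz(m,x['at'],z),4))
E
```

```text
spindle_top [283.7, 154.0] 0.7 [0.59185697 0.00626503 0.148     ]
drum_center [284.2, 127.7] 0.65 [0.59340555 0.00273052 0.079     ]
t 19.72 tcp [0.5688 0.0181 0.2774] yaw -0.1 zt [-0.1033  0.0312 -0.9942] F [-0.  -0.  -0.3] Tq [-0.05 -0.06  0.01] gap 0.997 q6 1.40
lin mm [26.2 13.6 34.5] rot deg [-1.78  5.93 -0.21]
top post_top [178.7 194.3] 0.62 [0.4488 0.3512 0.065 ]
top drum_a_center [179.3 176.6] 0.46 [0.5202 0.3517 0.06  ]
top drum_b_center [180.2 155.5] 0.44 [0.6048 0.3496 0.065 ]
side post_top [237.2 296.8] 0.75 [0.455  0.3558 0.065 ]
side post_top [231.2 178. ] 0.59 [ 0.6088 -0.0752  0.065 ]
side drum_a_center [210.5 287.2] 0.74 [0.536 0.344 0.06 ]
side drum_b_center [180.3 282.8] 0.7 [0.6203 0.3549 0.065 ]
```

View pics/w5.png

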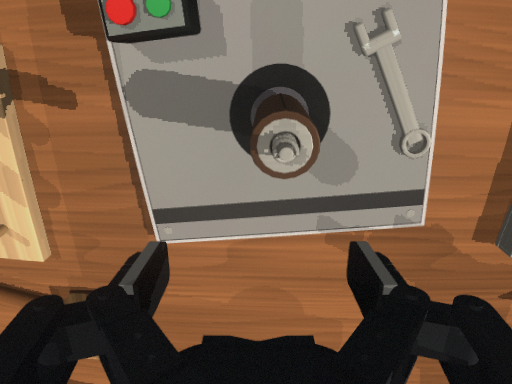

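The bare spindle is at (285,147) inside the drum. The tool has tilted about 6°, so I'll level it and come down in corrected steps.

drive_tool(linear=[[13,7,5],[13,7,15],[0,0,15],[0,0,0],[0,0,0]], rot=[[-1.8,6,-0.2],[0,0,0],[0,0,0],[0,0,0],[0,0,0]], hand=[85,85,80,80,80])

```text
t: 20.53
tcp_pos: [0.5976, 0.0036, 0.2446]
tool_rot: [1.0, 0.0, 0.008, 0.002]
force: [-0.1, -0.3, -0.4]
finger_gap: 0.939
```

```bash
python3 -c "
from h import *
goal((.5913,.0055,.2),0)"
```

```text
t 20.53 tcp [0.5976 0.0036 0.2446] yaw 0.0 zt [ 0.0157 -0.0032 -0.9999] F [-0.1 -0.3 -0.4] Tq [ 0.04 -0.04  0.04] gap 0.939 q6 1.39
lin mm [-7.  -2.1 44.5] rot deg [ 0.18 -0.9   0.04]
```

drive_tool(linear=[[-8,-2.3,10],[0,0,15],[0,0,15],[0,0,0],[0,0,0]], rot=[[0.2,-1.2,0],[0,-0.1,0],[0,-0.1,0],[0,0,0],[0,0,0]], hand=[80,80,80,80,80])

```text
t: 20.95
tcp_pos: [0.5883, 0.0067, 0.2055]
tool_rot: [1.0, 0.0, -0.005, -0.0]
force: [0.6, 0.2, -0.4]
finger_gap: 0.934
```

```bash
python3 -c "
from h import *
goal((.5913,.0055,.166),0)"
```

```text
t 20.95 tcp [0.5883 0.0067 0.2055] yaw 0.0 zt [-9.8e-03  6.0e-04 -1.0e+00] F [ 0.6  0.2 -0.4] Tq [-0.07 -0.05  0.04] gap 0.934 q6 1.39
lin mm [ 3.4  1.3 39.5] rot deg [-0.03  0.56  0.04]
```

drive_tool(linear=[[2.5,1.3,8],[0,0,12],[0,0,12],[0,0,6],[0,0,0]], rot=[[0,0.6,0],[0,0,0],[0,0,0],[0,0,0],[0,0,0]], hand=[80,80,75,70,70])

```text
t: 21.37
tcp_pos: [0.5916, 0.006, 0.1691]
tool_rot: [1.0, 0.001, 0.002, 0.0]
force: [-0.2, 0.3, -0.1]
finger_gap: 0.826
```

```bash
python3 -c "
from h import *
goal((.5913,.0055,.166),0)"
```

```text
t 21.37 tcp [0.5916 0.006  0.1691] yaw 0.1 zt [ 0.0048 -0.     -1.    ] F [-0.2  0.3 -0.1] Tq [ 0.04 -0.02 -0.03] gap 0.826 q6 1.39
lin mm [-0.3  0.5  3.1] rot deg [ 0.   -0.28  0.07]
```

drive_tool(linear=[[-0.3,0.5,3],[0,0,0],[0,0,0],[0,0,0],[0,0,0],[0,0,0],[0,0,0],[0,0,0],[0,0,0]], rot=[[0,-0.3,0],[0,0,0],[0,0,0],[0,0,0],[0,0,0],[0,0,0],[0,0,0],[0,0,0],[0,0,0]], hand=[64,60,57,55,53,51,49,47,46], force=35)

```text
t: 22.12
tcp_pos: [0.5921, 0.0052, 0.168]
tool_rot: [1.0, 0.001, 0.001, 0.0]
force: [-0.2, 0.0, -0.6]
finger_gap: 0.575
```

```bash
python3 -c "
from h import *
goal((.5913,.0055,.166),0)"
```

```text
t 22.12 tcp [0.5921 0.0052 0.168 ] yaw 0.1 zt [ 1.7e-03 -9.0e-04 -1.0e+00] F [-0.2  0.  -0.6] Tq [-0.03 -0.07 -0.04] gap 0.575 q6 1.39
lin mm [-0.8 -0.3  2. ] rot deg [ 0.05 -0.1   0.08]
```

drive_tool(linear=[[0,0,-2],[0,0,-3],[0,0,-4],[0,0,-4],[0,0,-4],[0,0,-4]], rot=[[0,0,0],[0,0,0],[0,0,0],[0,0,0],[0,0,0],[0,0,0]], hand=[46,46,46,46,46,46])

```text
t: 22.62
tcp_pos: [0.591, 0.0055, 0.1887]
tool_rot: [1.0, 0.001, -0.001, 0.0]
force: [0.6, 0.0, -3.3]
finger_gap: 0.581
```

```bash
python3 -c "
from h import *
goal((.5918,.0053,.19),0)"
```

```text
t 22.62 tcp [0.591  0.0055 0.1887] yaw 0.1 zt [-0.0019 -0.     -1.    ] F [ 0.6  0.  -3.3] Tq [-0.02 -0.05 -0.05] gap 0.581 q6 1.39
lin mm [ 0.8  0.2 -1.3] rot deg [0.   0.11 0.07]
```

drive_tool(linear=[[0.6,0,-4],[0.2,0,-4],[0.2,0,-4],[0.2,0,-4],[0.2,0,-4],[0.2,0,-4],[0.2,0,-4],[0.2,0,-4]], rot=[[0,0.1,0],[0,0.04,0],[0,0.04,0],[0,0.04,0],[0,0.04,0],[0,0.04,0],[0,0.04,0],[0,0.04,0]], hand=[46,46,46,46,46,46,46,46])

```text
t: 23.28
tcp_pos: [0.5924, 0.0058, 0.2248]
tool_rot: [1.0, 0.001, 0.002, -0.0]
force: [0.7, -0.3, -2.2]
finger_gap: 0.581
```

```bash
python3 -c "
from h import *
goal((.5918,.0053,.22),0)"
```

```text
t 23.28 tcp [0.5924 0.0058 0.2248] yaw 0.1 zt [ 4.4e-03  5.0e-04 -1.0e+00] F [ 0.7 -0.3 -2.2] Tq [-0.02  0.04 -0.01] gap 0.581 q6 1.39
lin mm [-0.6  0.5  4.8] rot deg [-0.03 -0.25  0.07]
```

drive_tool(linear=[[-0.6,0.3,-4],[0,0.1,-4],[0.1,0,-4],[0.1,0,-4],[0.1,0,-4],[0.1,0,-4],[0.1,0,-4],[0.1,0,-4],[0.1,0,-4],[0.1,0,-4]], rot=[[0,-0.3,0],[0,0,0],[0,0.02,0],[0,0.02,0],[0,0.02,0],[0,0.02,0],[0,0.02,0],[0,0.02,0],[0,0.02,0],[0,0.02,0]], hand=[46,46,46,46,46,46,46,46,46,46])

```text
t: 24.12
tcp_pos: [0.5922, 0.0054, 0.2691]
tool_rot: [1.0, 0.001, 0.0, -0.0]
force: [0.0, 0.8, -1.9]
finger_gap: 0.58
```

```bash
python3 -c "
from h import *
goal((.5918,.0053,.26),0)"
```

```text
t 24.12 tcp [0.5922 0.0054 0.2691] yaw 0.1 zt [ 1.e-03  6.e-04 -1.e+00] F [ 0.   0.8 -1.9] Tq [ 0.   -0.01  0.  ] gap 0.580 q6 1.39
lin mm [-0.4  0.1  9.1] rot deg [-0.03 -0.06  0.07]
```

drive_tool(linear=[[-0.3,0,-4],[0.1,0,-5],[0.1,0,-5],[0.1,0,-5],[0.1,0,-5],[0.1,0,-5],[0.1,0,-5],[0.1,0,-5],[0,0,-8],[0,0,-10],[0,0,-10],[0,0,0]], rot=[[0,0,0],[0,0.03,0],[0,0.03,0],[0,0.03,0],[0,0.03,0],[0,0.03,0],[0,0.03,0],[0,0.03,0],[0,0,0],[0,0,0],[0,0,0],[0,0,0]], hand=[46,46,46,46,46,46,46,46,46,46,46,46])

```text
t: 25.12
tcp_pos: [0.5925, 0.0054, 0.3445]
tool_rot: [1.0, 0.001, 0.003, -0.0]
force: [0.6, 0.6, -2.3]
finger_gap: 0.573
```

```bash
python3 - <<'E'
from h import *
Mt=model('top');Ms=model('side')
# post: combine side+top measurements
print(tri([ray(Mt,(178.7,194.3)),ray(Ms,(237.2,296.8))]),tri([ray(Mt,(179.1,195.6)),ray(Ms,(236.5,296.2))]))
print('a',tri([ray(Mt,(179.3,176.6)),ray(Ms,(210.5,287.2))]),'b',tri([ray(Mt,(180.2,155.5)),ray(Ms,(180.3,282.8))]))
s5=cv2.imread('pics/s5.png')[245:335,140:270]; t5=cv2.imread('pics/t5.png')[130:215,150:215]
cv2.imwrite('pics/rack.png',np.hstack([cv2.resize(s5,(520,360),interpolation=cv2.INTER_CUBIC),cv2.resize(t5,(275,360),interpolation=cv2.INTER_CUBIC)]))
goal((.44,.351,.33),0)
E
```

```text
[0.45249034 0.35278519 0.06019705] [0.45087678 0.35165631 0.06162513]
a [0.5251582  0.35087754 0.07531355] b [0.6127596  0.35250412 0.06354826]
t 25.12 tcp [0.5925 0.0054 0.3445] yaw 0.1 zt [ 6.5e-03  4.0e-04 -1.0e+00] F [ 0.6  0.6 -2.3] Tq [-0.01 -0.07  0.03] gap 0.573 q6 1.39
lin mm [-152.1 -345.8   13.6] rot deg [-0.02 -0.37  0.07]
```

View pics/rack.png

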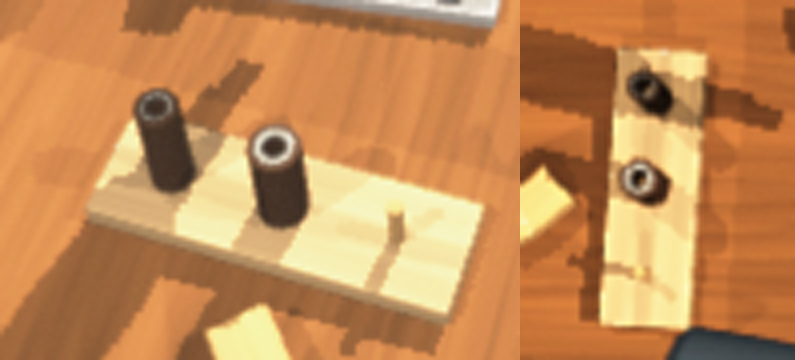

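The free post shows at side pixel (239,297) and top pixel (179,194), so it is near (0.45, 0.352). I'll approach on the robot's side of it for a closer look.

drive_tool(linear=[[-8,-13,0],[-16,-25,0],[-16,-25,0],[-16,-25,0],[-16,-25,0],[-16,-25,0],[-16,-25,0],[-16,-25,0],[-16,-25,0],[-16,-25,0],[-16,-25,0],[-16,-25,0],[-16,-25,0],[-16,-25,0],[-8,-13,0],[0,0,0]], rot=[[0,-0.3,0],[0,0,0],[0,0,0],[0,0,0],[0,0,0],[0,0,0],[0,0,0],[0,0,0],[0,0,0],[0,0,0],[0,0,0],[0,0,0],[0,0,0],[0,0,0],[0,0,0],[0,0,0]], hand=[46,46,46,46,46,46,46,46,46,46,46,46,46,46,46,46])

```text
t: 26.45
tcp_pos: [0.3471, 0.3754, 0.3438]
tool_rot: [1.0, -0.001, -0.003, -0.001]
force: [0.1, 0.9, -2.8]
finger_gap: 0.579
```

```bash
python3 - <<'E'
from h import *
save('wrist','w6');M=model('wrist')
for l,z in(('post_top',.065),('drum_a_center',.06),('drum_b_center',.065)):
    for x in cams.spot_point(l,'wrist')[:2]: print(l,np.round(x['at'],1),round(x['score'],2),np.round(onz(M,x['at'],z),4))
goal((.37,.351,.33),0)
E
```

```text
post_top [276.9  63.6] 0.71 [0.4491 0.3542 0.065 ]
t 26.65 tcp [0.35   0.3725 0.3437] yaw -0.4 zt [-4.4e-03 -2.0e-04 -1.0e+00] F [ 0.4 -0.2 -2.3] Tq [0.02 0.04 0.02] gap 0.578 q6 2.17
lin mm [20.2 21.4 13.6] rot deg [ 0.01  0.25 -0.4 ]
```

View pics/w6.png

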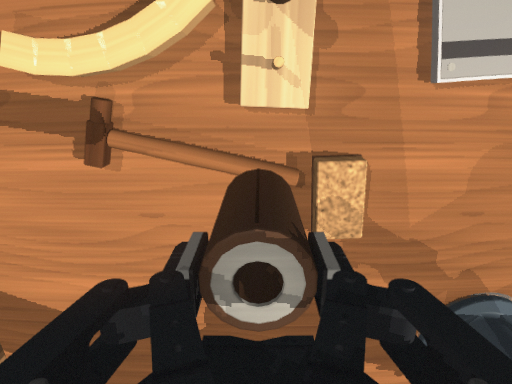

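The drum is held upright, with its bore at (258,283). The post top is at (278,63), and the mallet and sanding block lie well below.

```bash
python3 - <<'E'
from h import *
M=model('wrist'); im=save('wrist','w7')
g=cv2.cvtColor(im,cv2.COLOR_RGB2GRAY)
for l,z in(('post_top',.065),):
    for x in cams.spot_point(l,'wrist')[:1]: print(l,np.round(x['at'],1),round(x['score'],2),np.round(onz(M,x['at'],z),4))
s,T=st()
for x in cams.spot_point('drum_center','wrist')[:1]: print('drum',x['at'],x['score'])
print('drum top centre', onz(M,(258.5,283),s['tcp_pos'][2]-.039), 'sug tool', T.T@(onz(M,(258.5,283),s['tcp_pos'][2]-.039)-s['tcp_pos']))
goal((.4495,.353,.30),0)
E
```

```text
post_top [275.   65.2] 0.68 [0.4505 0.3536 0.065 ]
t 26.75 tcp [0.3506 0.3722 0.3438] yaw -0.5 zt [-4.4e-03  1.0e-04 -1.0e+00] F [-0.1  0.1 -2.6] Tq [-0.    0.    0.01] gap 0.577 q6 2.17
drum top centre [0.35103492 0.37246558 0.30475054] sug tool [ 0.00057564 -0.00023666  0.03899787]
t 26.80 tcp [0.3507 0.3722 0.3438] yaw -0.5 zt [-4.4e-03  3.0e-04 -1.0e+00] F [-0.   0.2 -2.6] Tq [ 0.08 -0.01 -0.04] gap 0.578 q6 2.17
lin mm [99.1 18.4 43.3] rot deg [-0.01  0.25 -0.5 ]
```

drive_tool(linear=[[10,2,0],[18,3,5],[20,4,10],[20,4,10],[18,3,10],[10,2,10],[0,0,0],[0,0,0]], rot=[[0,0.3,-0.5],[0,0,0],[0,0,0],[0,0,0],[0,0,0],[0,0,0],[0,0,0],[0,0,0]], hand=[46,46,46,46,46,46,46,46])

```text
t: 27.47
tcp_pos: [0.4631, 0.347, 0.2954]
tool_rot: [1.0, -0.004, 0.004, -0.0]
force: [-0.5, -0.2, -2.3]
finger_gap: 0.575
```

```bash
python3 -c "
from h import *
goal((.45,.3535,.235),0)"
```

```text
t 27.47 tcp [0.4631 0.347  0.2954] yaw -0.5 zt [ 7.8e-03  7.0e-04 -1.0e+00] F [-0.5 -0.2 -2.3] Tq [ 0.02  0.04 -0.03] gap 0.575 q6 2.03
lin mm [-13.6  -6.3  60.3] rot deg [-0.04 -0.45 -0.46]
```

drive_tool(linear=[[-9,-4,5],[-7,-3,10],[0,0,12],[0,0,12],[0,0,10],[0,0,0],[0,0,0]], rot=[[0,-0.5,-0.5],[0,-0.1,0],[0,-0.1,0],[0,0,0],[0,0,0],[0,0,0],[0,0,0]], hand=[46,46,46,46,46,46,46])

```text
t: 28.05
tcp_pos: [0.4393, 0.3564, 0.2457]
tool_rot: [1.0, 0.003, -0.005, -0.001]
force: [0.5, -0.0, -2.1]
finger_gap: 0.581
```

```bash
python3 - <<'E'
from h import *
goal((.45,.3535,.225),0)
s=save('side','s8');t=save('top','t8')
def prep(c,im,M):
    im=im[:,:,::-1].copy(); p=proj(M,[.45,.3535,.065])[0]; print(c,p); return cv2.resize(im[int(p[1])-55:int(p[1])+35,int(p[0])-50:int(p[0])+50],(400,360),interpolation=cv2.INTER_CUBIC)
cv2.imwrite('pics/pl.png',np.hstack([prep('s',s,model('side')),prep('t',t,model('top'))]))
E
```

```text
t 28.05 tcp [0.4393 0.3564 0.2457] yaw 0.3 zt [-0.0099  0.0021 -0.9999] F [ 0.5 -0.  -2.1] Tq [ 0.02  0.   -0.  ] gap 0.581 q6 2.04
lin mm [10.9  3.  20.6] rot deg [-0.12  0.57  0.33]
s [239.21396138 296.4769627 ]
t [178.13155307 193.99034707]
```

View pics/pl.png

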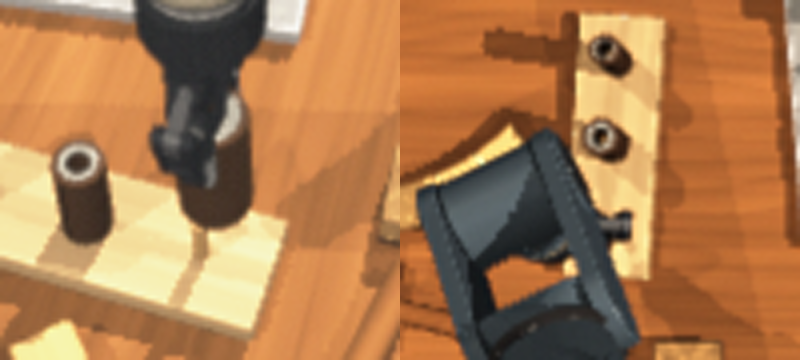

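The projected post position matches the post seen in both pictures to within a pixel. I'll correct the offset.

drive_tool(linear=[[8,2,3],[3,1,5],[0,0,0],[0,0,0],[0,0,0]], rot=[[-0.1,0.6,0.3],[0,0,0],[0,0,0],[0,0,0],[0,0,0]], hand=[46,46,46,46,46])

```text
t: 28.57
tcp_pos: [0.4536, 0.3537, 0.2396]
tool_rot: [1.0, -0.0, 0.004, -0.001]
force: [-0.9, -0.0, -3.0]
finger_gap: 0.581
```

```bash
python3 -c "
from h import *
goal((.45,.3535,.225),0)"
```

```text
t 28.57 tcp [0.4536 0.3537 0.2396] yaw -0.0 zt [ 0.0077  0.003  -1.    ] F [-0.9 -0.  -3. ] Tq [ 0.    0.04 -0.01] gap 0.581 q6 2.04
lin mm [-3.7  0.2 14.6] rot deg [-0.17 -0.44 -0.03]
```

drive_tool(linear=[[-2.5,0,5],[0,0,5],[0,0,4],[0,0,0],[0,0,0]], rot=[[-0.2,-0.4,0],[0,0,0],[0,0,0],[0,0,0],[0,0,0]], hand=[46,46,46,46,46])

```text
t: 28.98
tcp_pos: [0.4509, 0.3535, 0.2241]
tool_rot: [1.0, -0.001, -0.0, 0.0]
force: [-0.9, 0.4, -2.5]
finger_gap: 0.577
```

```bash
python3 -c "
from h import *
goal((.45,.3535,.205),0)"
```

```text
t 28.98 tcp [0.4509 0.3535 0.2241] yaw -0.1 zt [-4.e-04 -9.e-04 -1.e+00] F [-0.9  0.4 -2.5] Tq [-0.02 -0.01 -0.  ] gap 0.577 q6 2.04
lin mm [-0.9 -0.  19.1] rot deg [ 0.05  0.02 -0.06]
```

drive_tool(linear=[[-0.9,0,3],[0,0,4],[-0.1,0,4],[-0.1,0,4],[-0.1,0,4],[-0.1,0,4],[-0.1,0,4]], rot=[[0,0,0],[0,-0.02,0],[0,-0.02,0],[0,-0.02,0],[0,-0.02,0],[0,-0.02,0],[0,-0.02,0]], hand=[46,46,46,46,46,46,46])

```text
t: 29.57
tcp_pos: [0.4497, 0.3539, 0.1951]
tool_rot: [1.0, -0.0, -0.001, 0.0]
force: [0.1, -0.2, -3.3]
finger_gap: 0.58
```

```bash
python3 -c "
from h import *
goal((.45,.3535,.162),0)"
```

```text
t 29.57 tcp [0.4497 0.3539 0.1951] yaw -0.0 zt [-1.2e-03 -1.0e-04 -1.0e+00] F [ 0.1 -0.2 -3.3] Tq [ 0.   -0.    0.01] gap 0.580 q6 2.04
lin mm [ 0.4  0.3 33.1] rot deg [ 0.01  0.07 -0.04]
```

drive_tool(linear=[[0.3,0.2,4],[0,0,4],[0,0,4],[0,0,4],[0,0,4],[0,0,4],[0,0,3],[0,0,2]], rot=[[0,0.05,0],[0,-0.02,0],[0,-0.02,0],[0,-0.02,0],[0,-0.02,0],[0,-0.02,0],[0,0,0],[0,0,0]], hand=[46,46,46,46,46,46,46,46])

```text
t: 30.23
tcp_pos: [0.4499, 0.3535, 0.1621]
tool_rot: [1.0, -0.0, -0.002, 0.0]
force: [0.1, -0.2, -2.6]
finger_gap: 0.577
```

```bash
python3 -c "
from h import *
goal((.45,.3535,.159),0)"
```

```text
t 30.23 tcp [0.4499 0.3535 0.1621] yaw -0.1 zt [-3.1e-03 -6.0e-04 -1.0e+00] F [ 0.1 -0.2 -2.6] Tq [-0.    0.    0.03] gap 0.577 q6 2.04
lin mm [0.1 0.  3.1] rot deg [ 0.03  0.18 -0.05]
```

drive_tool(linear=[[0,0,1.5],[0,0,1.5],[0,0,1.5],[0,0,1.5]], rot=[[0,0.15,0],[0,0,0],[0,0,0],[0,0,0]], hand=[46,46,46,46])

```text
t: 30.57
tcp_pos: [0.45, 0.3535, 0.159]
tool_rot: [1.0, -0.0, 0.0, 0.0]
force: [-2.8, -1.8, 7.0]
finger_gap: 0.581
```

The drum seats at the expected height (TCP z 0.159, about 7 N). I'll open and rise.

drive_tool(linear=[[0,0,-0.2],[0,0,0],[0,0,0],[0,0,0],[0,0,0],[0,0,0],[0,0,-5],[0,0,-8],[0,0,-10],[0,0,-15],[0,0,-20],[0,0,-25],[0,0,-30],[0,0,-30],[0,0,-15],[0,0,0],[0,0,0]], rot=[[0,0,0],[0,0,0],[0,0,0],[0,0,0],[0,0,0],[0,0,0],[0,0.05,0],[0,0.05,0],[0,0.05,0],[0,0,0],[0,0,0],[0,0,0],[0,0,0],[0,0,0],[0,0,0],[0,0,0],[0,0,0]], hand=[50,54,60,66,72,72,72,72,72,72,72,72,72,72,72,72,72])

```text
t: 31.98
tcp_pos: [0.4498, 0.3539, 0.3342]
tool_rot: [1.0, -0.0, 0.006, -0.002]
force: [0.3, -0.5, 0.7]
finger_gap: 0.837
```

```bash
python3 - <<'E'
from h import *
s,T=st(); M=model('wrist'); w=save('wrist','w9'); sd=save('side','s9')
for x in cams.spot_point('drum_center','wrist')[:2]: print('w',x['at'],x['score'],onz(M,x['at'],.07))
for x in cams.spot_point('drum_center','side')[:3]: print('s',x['at'],x['score'],onz(model('side'),x['at'],.07))
cv2.imwrite('pics/fin.png',np.hstack([w[:,:,::-1][:,56:456],cv2.resize(sd[240:336,160:260],(400,384),interpolation=cv2.INTER_CUBIC)[:,:,::-1]]))
E
```

```text
t 31.98 tcp [0.4498 0.3539 0.3342] yaw -0.0 zt [ 0.0128  0.004  -0.9999] F [ 0.3 -0.5  0.7] Tq [-0.   -0.08  0.02] gap 0.837 q6 2.04
w [261.3, 165.7] 0.8 [0.44961211 0.351012   0.07      ]
w [100.2, 123.6] 0.27 [0.49646955 0.52503216 0.07      ]
s [238.3, 298.7] 0.64 [0.44949426 0.36299314 0.07      ]
```

View pics/fin.png

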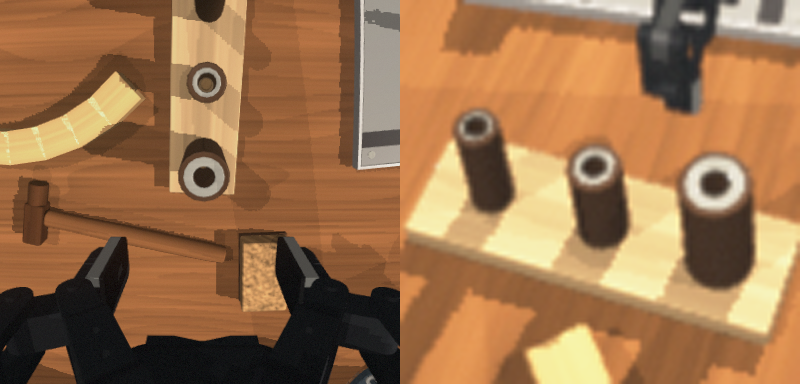

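The drum stands upright on the free post in both views, the gripper is clear, and the neighbouring drums are in place.

```bash
python3 -c "
from h import *
print(order.sign_off())"
```

```text
the job is handed in; nothing more can be done
None
```

I finished the change-over and handed the job in at about 32 s of the 70 s allowed; the sign-off gives no verdict.

- **Nut:** I turned it about 215° clockwise from above, with the hand rising about 9 mm along with it. The wrist readings between moves stayed below about 2 N. I then lifted it free and set it on the tray floor. The set-down pressed with about 18 N before I let go. The picture afterwards shows it upright near the tray's centre.
- **Drum:** I drew it straight up, with wrist readings showing little more than its weight. I lowered it over the free post until it touched at the height I had worked out for the board.
- **Last check:** The final wrist and side pictures show the drum upright over the free post and let go. The gripper is about 10 cm above it. The wrist-camera network put the drum within about 3 mm of the post.
- **Disagreement:** The side camera's network point put the drum about 1 cm off in y (0.363 against 0.353). I trusted the wrist camera, because the picture and the seating height agreed with it.
- **Not checked:** I did not measure the other things on the bench again after the job. Nothing in the last pictures looked moved.

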